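Rack the hardness tester's dead weights in order of size

ROBOT

A 6-joint arm with a two-finger parallel gripper is mounted at the origin on the work surface. World frame = base frame: x ahead of the robot, y to its left, z up, the work surface at z = 0. Lengths are in mm, angles in rad, forces in N, time in s.
With the tool pointing down it reaches from about 300 to 950 mm from the base axis. Payload 3.1 kg.
Tool frame: the origin (TCP) lies midway between the tips of the shut fingers; the grasp point (between the pads) lies 19 mm behind it; z points along the fingers, y is the line along which they close (so a half turn about z gives the same grasp; the last joint's range is limited). The gripper opens to 85 mm and grips with 20 to 120 N. Pads are 22 mm wide; open, the fingers measure 114 mm over their backs; the gripper's body (76 mm by 85 mm) begins 54 mm behind the grasp point. The pads swing forward as they close: fully open they stand 13 mm farther back than shut.
Start: joints at [-1.253, 0.308, 1.634, -0, 1.2, -0.07], TCP at [236.32, -578.606, 231.272] pointing down, gripper open.
Joint ranges: [-3.06, 3.06], [-0.79, 1.96], [0.05, 2.63], [-1.19, 4.34], [0.05, 2.64], [-2.94, 2.94]. Speed limits (rad/s): [2.79, 2.79, 3.14, 3.14, 3.14, 3.14].

INTERFACE

Orientations are given as a unit quaternion [x, y, z, w].
In Python, from plant import ctrl, read_camera, get_calibration gives the robot as it stands. The module is installed in compiled form; this text tells all that it offers.
- The arm moves only by the tool apply_moves, never from a script. Its argument "deltas" is a list of rows, each an object of numbers: "x", "y", "z": the shift along the tool's x, y, z in m; "spin": the turn about the tool's z in rad. In form: [{"x": .., "y": .., "z": .., "spin": ..}, ...]. A call has 1 to 10 rows; each row shifts and turns the commanded pose from where the row before left it, along the tool's axes as they then stand; what a row does not reach is not made up. A row lasts 1/8 s, in which the tool goes at most 62.5 mm and 10.7 degrees, less where a joint would pass 70% of its speed; a pose out of reach is approached as far as the arm can. A call with a gripper value outside its range is refused whole. "grip" is the opening, from -1 (shut) to 1 (fully open), set as the call begins (left out, the last holds). The fingers move at their own pace and stop on an object; the grip force is fixed at half the most. Time passes only in rows, so rows that do not move let the fingers close. It gives the time, the measured TCP pose, the force, the opening and the grip force at its end, in the units of the state.
- ctrl.state(): the state, without advancing time (a new reading comes with each control period).
- read_camera(name): name is "scene" or "top" or "wrist"; returns (picture, depth): 384x512x3 uint8, red, green, blue; 384x512 float32, mm along the optical axis (not along the pixel's ray), 0 where there is no reading.
- get_calibration(name): a dict with "mtx" (3x3 intrinsics, pixels), "pose" (4x4, takes a point from camera to world coordinates). Camera axes: x right, y up, looking along -z (the intrinsics and any distortion apply to the point x, -y, -z); pixel columns grow to the right and rows downward; lengths in mm; the calibration is good to about 2 mm. A picture is of the moment at which its call begins: read the wrist's pose just before it. get_calibration takes no time and is no camera call; for the wrist camera it gives the pose at the moment of the call.
- ctrl.sign_off(): hands the job in; it is judged then, once.
The state is a dict: "clock": time; "qpos": joint angles; "dq": joint speeds; "joint_efforts": joint torques, N m; "tool_pos": TCP position; "ee_rot": TCP orientation; "contact_force": force on the tool from outside, world axes, zero at the start; "ft_torque": the same for the moment, N m; "gripper_width": finger opening in mm; "finger_force": force on a finger pad.
Only numpy, scipy, OpenCV 4.12 (cv2) and the standard library are available. Lean on these libraries where they do the work, as an engineer would, in place of code of your own. Each camera call takes 0.05 s, during which the arm holds its last target. There are 200 camera calls.

TASK

Put the four steel dead weights of the hardness tester back on their rack in order of size: one centred on each rubber pad, standing upright, the smallest on the pad next to the aluminium stop block and the largest at the far end. One weight is nested on the stem of the largest, and has to be lifted straight off it; set every weight down on its pad gently rather than dropping it, and never let one tip over.

Things in the scene. Friction and masses are not known exactly. Their poses are not given: they have to be found in the camera images.
- weight_34: Steel dead weight, smallest of four: disc 34 mm diameter, 32 mm high, with a central stem 16 mm diameter, 26 mm high on top (58 mm overall), about 200 g; pick it up by the stem. Origin: centre of its underside, z up. Starts on the bench beyond the rack.
- weight_44: Steel dead weight, second smallest of four: disc 44 mm diameter, 32 mm high, with a central stem 16 mm diameter, 26 mm high on top (58 mm overall), about 350 g; pick it up by the stem. Origin: centre of its underside, z up. Starts nested on the 64 mm weight, 32 mm above the bench: a bore under it (20 mm wide, 28 mm deep) sits loosely over that stem; lift straight up over 26 mm.
- weight_54: Steel dead weight, second largest of four: disc 54 mm diameter, 32 mm high, with a central stem 16 mm diameter, 26 mm high on top (58 mm overall), about 540 g; pick it up by the stem. Origin: centre of its underside, z up. Starts on the bench beyond the rack.
- weight_64: Steel dead weight, largest of four: disc 64 mm diameter, 32 mm high, with a central stem 16 mm diameter, 26 mm high on top (58 mm overall), about 770 g; pick it up by the stem. Origin: centre of its underside, z up. Starts on the bench beyond the rack, with the 44 mm weight nested over its stem.
- pad_1: Black rubber pad, fixed: flat disc 66 mm diameter, 3 mm thick, number 1 from the left (+y) of four equal pads 85 mm apart in a straight row on a pale wooden rack board 12 mm high, 80 by 430 mm. Origin: centre of its underside on the board; its top is 3 mm higher (15 mm above the bench).
- pad_2: Black rubber pad, fixed: flat disc 66 mm diameter, 3 mm thick, number 2 from the left (+y) of four equal pads 85 mm apart in a straight row on a pale wooden rack board 12 mm high, 80 by 430 mm. Origin: centre of its underside on the board; its top is 3 mm higher (15 mm above the bench).
- pad_3: Black rubber pad, fixed: flat disc 66 mm diameter, 3 mm thick, number 3 from the left (+y) of four equal pads 85 mm apart in a straight row on a pale wooden rack board 12 mm high, 80 by 430 mm. Origin: centre of its underside on the board; its top is 3 mm higher (15 mm above the bench).
- pad_4: Black rubber pad, fixed: flat disc 66 mm diameter, 3 mm thick, number 4 from the left (+y) of four equal pads 85 mm apart in a straight row on a pale wooden rack board 12 mm high, 80 by 430 mm. Origin: centre of its underside on the board; its top is 3 mm higher (15 mm above the bench).
- stop_block: Aluminium stop block, fixed upright on one end of the rack board, left or right: 60 mm across the board, 25 mm along it, 45 mm high, 67.5 mm beyond the centre of the end pad (the other end has only a flat 3 mm aluminium plate). Origin: centre of its underside on the board.
Mind the look-alikes: they are no part of the job. What is shaped like the weight_54 but purple or yellow is not meant.

How it is judged (in metres and radians):
At the end, for the whole second after the job is handed in: Each weight stands upright (within 0.1 rad), at rest and released, with its underside on its pad and its centre within 12 mm of the pad's centre: 34 mm weight on the pad next to the stop block, then 44 mm, 54 mm, and the 64 mm weight on the pad furthest from it (angle between each of weight_34, weight_44, weight_54, weight_64's own z axis and vertical below 0.1 rad and linear speed of each of weight_34, weight_44, weight_54, weight_64 below 0.02 m/s and angular speed of each of weight_34, weight_44, weight_54, weight_64 below 0.1 rad/s and ((horizontal distance between stop_block and pad_1 below 0.15 m and horizontal distance between weight_34 and pad_1 below 0.012 m and z of weight_34 in the frame of pad_1 between -0.001 and 0.007 m and horizontal distance between weight_44 and pad_2 below 0.012 m and z of weight_44 in the frame of pad_2 between -0.001 and 0.007 m and horizontal distance between weight_54 and pad_3 below 0.012 m and z of weight_54 in the frame of pad_3 between -0.001 and 0.007 m and horizontal distance between weight_64 and pad_4 below 0.012 m and z of weight_64 in the frame of pad_4 between -0.001 and 0.007 m) or (horizontal distance between stop_block and pad_4 below 0.15 m and horizontal distance between weight_34 and pad_4 below 0.012 m and z of weight_34 in the frame of pad_4 between -0.001 and 0.007 m and horizontal distance between weight_44 and pad_3 below 0.012 m and z of weight_44 in the frame of pad_3 between -0.001 and 0.007 m and horizontal distance between weight_54 and pad_2 below 0.012 m and z of weight_54 in the frame of pad_2 between -0.001 and 0.007 m and horizontal distance between weight_64 and pad_1 below 0.012 m and z of weight_64 in the frame of pad_1 between -0.001 and 0.007 m))); the robot touches nothing.
It fails at once if a weight is tipped by more than 0.6 rad (angle between any of weight_34, weight_44, weight_54, weight_64's own z axis and vertical above 0.6 rad).
It fails at once if a weight is dropped on a pad (faster than 0.4 m/s within 50 mm above it) ((linear speed of weight_34 above 0.4 m/s and ((horizontal distance between weight_34 and pad_1 below 0.03 m and z of weight_34 in the frame of pad_1 below 0.05 m) or (horizontal distance between weight_34 and pad_2 below 0.03 m and z of weight_34 in the frame of pad_2 below 0.05 m) or (horizontal distance between weight_34 and pad_3 below 0.03 m and z of weight_34 in the frame of pad_3 below 0.05 m) or (horizontal distance between weight_34 and pad_4 below 0.03 m and z of weight_34 in the frame of pad_4 below 0.05 m))) or (linear speed of weight_44 above 0.4 m/s and ((horizontal distance between weight_44 and pad_1 below 0.03 m and z of weight_44 in the frame of pad_1 below 0.05 m) or (horizontal distance between weight_44 and pad_2 below 0.03 m and z of weight_44 in the frame of pad_2 below 0.05 m) or (horizontal distance between weight_44 and pad_3 below 0.03 m and z of weight_44 in the frame of pad_3 below 0.05 m) or (horizontal distance between weight_44 and pad_4 below 0.03 m and z of weight_44 in the frame of pad_4 below 0.05 m))) or (linear speed of weight_54 above 0.4 m/s and ((horizontal distance between weight_54 and pad_1 below 0.03 m and z of weight_54 in the frame of pad_1 below 0.05 m) or (horizontal distance between weight_54 and pad_2 below 0.03 m and z of weight_54 in the frame of pad_2 below 0.05 m) or (horizontal distance between weight_54 and pad_3 below 0.03 m and z of weight_54 in the frame of pad_3 below 0.05 m) or (horizontal distance between weight_54 and pad_4 below 0.03 m and z of weight_54 in the frame of pad_4 below 0.05 m))) or (linear speed of weight_64 above 0.4 m/s and ((horizontal distance between weight_64 and pad_1 below 0.03 m and z of weight_64 in the frame of pad_1 below 0.05 m) or (horizontal distance between weight_64 and pad_2 below 0.03 m and z of weight_64 in the frame of pad_2 below 0.05 m) or (horizontal distance between weight_64 and pad_3 below 0.03 m and z of weight_64 in the frame of pad_3 below 0.05 m) or (horizontal distance between weight_64 and pad_4 below 0.03 m and z of weight_64 in the frame of pad_4 below 0.05 m)))).
It also fails if it takes over 120 s, if anything falls off the work surface, if the arm or the gripper's body presses on something with over 40 N, if the wrist force passes 120 N, or if a joint passes its speed limit or range.

## Working session

There is one attempt and no reset: what is moved stays moved. The work goes in short steps, Python scripts to look and compute and a tool call to move; the robot and the scene stay as the last step left them, time stands still between calls to the robot, and variables do not carry over. Pictures are saved under pics/ and viewed, at most 14 in all, crops included, and the job is handed in when it is done.

Besides the shell and the picture viewer there is one more tool, called after "Call:" as name(argument=value, ...) on one line, values as JSON. apply_moves: Moves the arm, as the interface text tells. Its arguments: {"type":"object","properties":{"deltas":{"type":"array","items":{"type":"object","properties":{"x":{"type":"number"},"y":{"type":"number"},"z":{"type":"number"},"spin":{"type":"number"}}}},"grip":{"type":"number"}},"required":["deltas"]}

```bash
mkdir -p pics
cat > h.py <<'E'
import numpy as np, cv2
from plant import ctrl, read_camera, get_calibration
np.set_printoptions(precision=1,suppress=True)
def snap(n,f=None):
    K=get_calibration(n); im,d=read_camera(n)
    if f: cv2.imwrite('pics/'+f,im[:,:,::-1])
    return im,d,K
def cloud(d,K):
    v,u=np.mgrid[:d.shape[0],:d.shape[1]]; M=K['mtx']; P=K['pose']
    c=np.stack([(u-M[0,2])/M[0,0]*d,-(v-M[1,2])/M[1,1]*d,-d],-1)
    return c@P[:3,:3].T+P[:3,3]
E
python3 - <<'E'
from h import *
s=ctrl.state();print(s)
im,d,K=snap('top','top.png');print(K);
P=cloud(d,K);np.savez('top.npz',im=im,d=d,P=P)
im,d,K=snap('scene','scene.png');print(K)
E
```

```text
{'clock': 0.0, 'qpos': array([-1.3,  0.3,  1.6, -0. ,  1.2, -0.1]), 'dq': array([ 0., -0.,  0., -0.,  0., -0.]), 'joint_efforts': array([  0. , -41.5, -27.7,  -0. ,   0. ,  -0. ]), 'tool_pos': array([ 236. , -577.8,  230. ]), 'ee_rot': array([ 1. ,  0.2, -0. , -0. ]), 'contact_force': array([ 0. ,  0. , -0.1]), 'ft_torque': array([0., 0., 0.]), 'finger_force': 0.0, 'gripper_width': 85.41758877085951}
{'mtx': array([[371.3,   0. , 258.2],
       [  0. , 371.3, 191.9],
       [  0. ,   0. ,   1. ]]), 'pose': array([[  0. ,   1. ,  -0.1, 516. ],
       [ -1. ,   0. ,   0. ,  39.8],
       [  0. ,   0.1,   1. , 946.8],
       [  0. ,   0. ,   0. ,   1. ]])}
{'mtx': array([[418.6,   0. , 257. ],
       [  0. , 418.6, 192.3],
       [  0. ,   0. ,   1. ]]), 'pose': array([[   0.8,   -0.4,    0.3,  914. ],
       [   0.5,    0.7,   -0.5, -445. ],
       [  -0. ,    0.6,    0.8,  836. ],
       [   0. ,    0. ,    0. ,    1. ]])}
```

View pics/top.png

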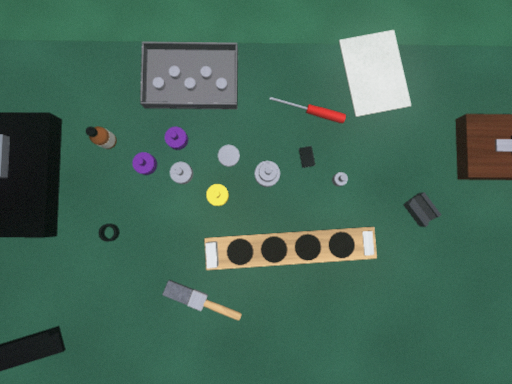

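View pics/scene.png

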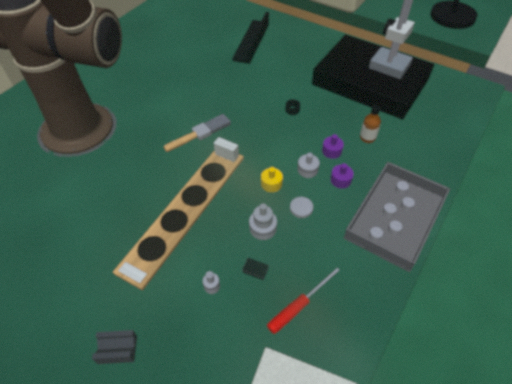

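Top view: steel candidates are (181,172), the stack (267,173), small (341,179), and a flat disc without a stem (229,156). The purple pieces (176,138) and (144,163) and the yellow one (217,195) are look-alikes. The rack pads are at (240,252), (274,250), (308,247) and (341,245). In the scene view the upright stop stands at (226,148), which is the +y end, next to pad_1. I'll measure these and enlarge a crop.

Run:
```python
from h import *
z=np.load('top.npz');im,d,P=z['im'],z['d'],z['P']
K=get_calibration('top');M=K['mtx'];T=K['pose']
def ray(u,v,h):
    r=T[:3,:3]@np.array([(u-M[0,2])/M[0,0],-(v-M[1,2])/M[1,1],-1]); return T[:3,3]+r*(h-T[2,3])/r[2]
print('bench z',P[330:350,300:400,2].mean(), 'T',T)
# pads
g=cv2.cvtColor(im,cv2.COLOR_RGB2HSV); 
m=(im.max(2)<45).astype(np.uint8)*255; sub=np.zeros_like(m); sub[232:268,205:376]=m[232:268,205:376]
n,l,st,c=cv2.connectedComponentsWithStats(sub)
for i in range(1,n):
    if st[i,4]>200: print('pad',c[i],st[i],ray(*c[i],15))
# weights: height bands
for nm,(u,v) in dict(w54=(181,172),stack=(267,173),w34=(341,179),flat=(229,156),stopL=(211,255),endR=(369,243)).items():
    w=P[v-16:v+17,u-16:u+17]; print(nm,'zmax',np.percentile(w[...,2],[50,80,98,100]))
    for lo,hi in ((5,24),(24,40),(48,68),(80,100)):
        k=(w[...,2]>lo)&(w[...,2]<hi)
        if k.sum()>8:
            q=w[k]; print('  band',lo,k.sum(),(q.min(0)+q.max(0))/2,np.ptp(q,axis=0),np.median(q,axis=0))
cv2.imwrite('pics/crop.png',cv2.resize(im[125:275,130:380,::-1],None,fx=3.2,fy=3.2,interpolation=cv2.INTER_CUBIC))
```

```text
bench z 2.2889362218566602 T [[  0.    1.   -0.1 516. ]
 [ -1.    0.    0.   39.8]
 [  0.    0.1   1.  946.8]
 [  0.    0.    0.    1. ]]
pad [340.7 244.8] [329 233  25  24 315] [ 450.9 -183.4   15. ]
pad [307.3 247. ] [296 235  24  25 392] [445.  -99.6  15. ]
pad [273.6 249.6] [262 237  24  25 354] [438.2 -15.6  15. ]
w54 zmax [  0.   30.4  55.9 946.8]
  band 5 31 [623.6 210.4  14.6] [41.1 41.9 18.2] [612.3 196.8  13.8]
  band 24 332 [630.2 216.7  31.5] [53.  52.7 13.4] [628.7 215.1  30.4]
  band 48 36 [629.6 215.9  54.2] [13.2 13.9 10.7] [629.4 215.7  55.9]
stack zmax [  2.4  61.5  88.6 946.8]
  band 5 18 [608.7   2.1  14.6] [22.6 59.9 18.5] [603.2   8.   11.9]
  band 24 245 [629.4   1.3  32. ] [62.9 62.2 14.4] [622.4   4.8  30.8]
  band 48 222 [627.9   2.3  59.8] [41.  41.4 14.7] [626.6   3.6  62.6]
  band 80 38 [628.2   2.5  86.8] [14.3 13.9 12.5] [628.1   2.5  88.5]
w34 zmax [ -0.7   1.8  56.3 946.8]
  band 5 24 [ 615.4 -174.7   14.4] [30.3 17.9 18.1] [ 608.1 -169.    14.5]
  band 24 103 [ 616.2 -181.3   30.8] [32.1 32.1 12.7] [ 614.5 -177.2   30.8]
  band 48 39 [ 616.9 -181.1   54.7] [14.6 13.8 11.2] [ 616.8 -180.3   56.2]
flat zmax [ -0.   10.2  13.9 946.8]
  band 5 375 [677.4 100.   10.2] [55.2 53.6 10.3] [675.9  98.9  10.5]
stopL zmax [ 10.2  54.3  57.8 946.8]
  band 5 376 [426.3 128.1  14.7] [74.7 55.9 18.4] [430.7 115.3  11. ]
  band 24 14 [431.4 127.8  31.7] [56.4 12.9 14.3] [441.3 123.9  29.9]
  band 48 276 [429.2 134.5  54. ] [59.3 26.7 11.8] [430.3 135.3  55.5]
endR zmax [ 10.5  13.1  16.6 946.8]
  band 5 739 [ 455.5 -243.8   12.3] [80.5 60.3 13.7] [ 455.4 -242.7   11.8]
```

View pics/crop.png

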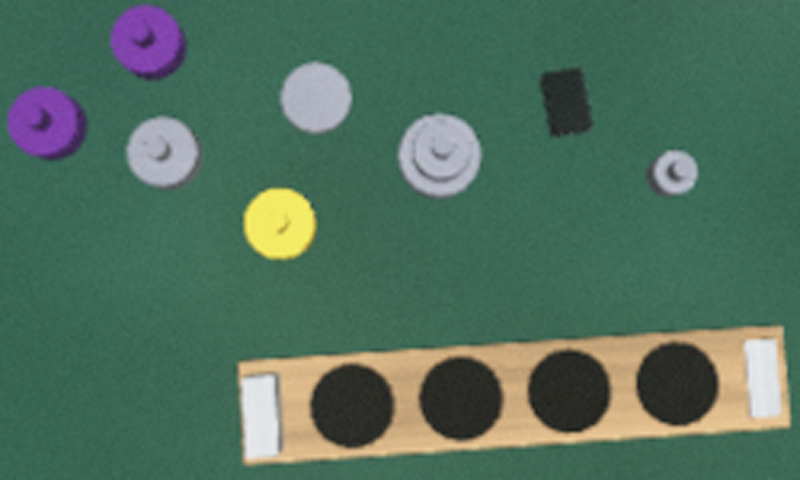

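The crop confirms it. The steel 54 mm weight with a stem is at crop (163,150), the stack is at (440,155), and the 34 mm weight is at (675,172). The stemless disc (316,97) is not a weight, and the stop block is at the left end. Next I get the exact yaw and plan the approach.

Run:
```python
from h import *
for i in range(2):
    s=ctrl.state();q=s['ee_rot'];print(q.tolist(),2*np.arctan2(q[1],q[0]),s['tool_pos'],s['qpos'].tolist())
```

```text
[0.9812580224701231, 0.19269539659084425, -0.00013337174996775036, -0.0010768856472975555] 0.3878168039616279 [ 236.1 -577.9  230.1] [-1.2527035789064054, 0.3089237433434951, 1.6350903096004832, 2.2409295755150213e-06, 1.199748826526896, -0.06972487088211239]
[0.9812580224701231, 0.19269539659084425, -0.00013337174996775036, -0.0010768856472975555] 0.3878168039616279 [ 236.1 -577.9  230.1] [-1.2527035789064054, 0.3089237433434951, 1.6350903096004832, 2.2409295755150213e-06, 1.199748826526896, -0.06972487088211239]
```

Call:
apply_moves(deltas=[{"spin":-0.169},{"spin":-0.169},{"spin":-0.169},{"spin":-0.169},{"spin":-0.169},{"spin":-0.169},{"spin":-0.169},{}], grip=0)

```text
invalid input
```

Call:
apply_moves(deltas=[{"x":0.02,"y":0.02},{"x":0.035,"y":0.035},{"x":0.04,"y":0.04},{"x":0.04,"y":0.04},{"x":0.04,"y":0.04},{"x":0.04,"y":0.04},{"x":0.04,"y":0.04},{"x":0.03,"y":0.03},{"x":0.02,"y":0.02},{}])

```text
invalid input
```

Call:
apply_moves(deltas=[{"x":0.03,"y":0.025},{"x":0.03,"y":0.025},{"x":0.02,"y":0.015},{"x":0.012,"y":0.01},{},{}])

```text
invalid input
```

Run:
```python
from h import *
s=ctrl.state();q=s['ee_rot'];print(2*np.arctan2(q[1],q[0]),s['tool_pos'],s['clock'],s['gripper_width'])
im,d,K=snap('wrist','w1.png');P=cloud(d,K);print(K['pose'])
for lo,hi in((24,40),(48,64)):
    k=(P[...,2]>lo)&(P[...,2]<hi)&(abs(P[...,0]-617)<40)&(abs(P[...,1]+181)<40)
    q=P[k];print(len(q),(q.min(0)+q.max(0))/2 if len(q) else 0, np.ptp(q,axis=0) if len(q) else 0)
```

```text
0.3878168039616279 [ 236.1 -577.9  230.1] 0.1 85.33069359615895
[[   0.4    0.9    0.3  302.6]
 [  -0.9    0.4    0.1 -550.6]
 [  -0.    -0.3    1.   372.5]
 [   0.     0.     0.     1. ]]
0 0 0
0 0 0
```

View pics/w1.png

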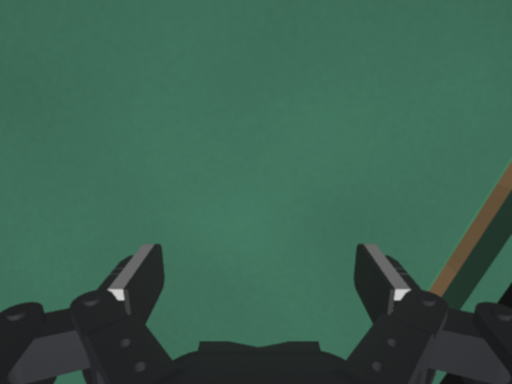

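The wrist view shows only bench between the open fingers. All the moves were refused, so I'll give every field in each row.

Call:
apply_moves(deltas=[{"x":0,"y":0,"z":0,"spin":-0.169},{"x":0,"y":0,"z":0,"spin":-0.169},{"x":0,"y":0,"z":0,"spin":-0.169},{"x":0,"y":0,"z":0,"spin":-0.169},{"x":0,"y":0,"z":0,"spin":-0.169},{"x":0,"y":0,"z":0,"spin":-0.169},{"x":0,"y":0,"z":0,"spin":-0.169},{"x":0,"y":0,"z":0,"spin":0}], grip=0)

```text
clock: 1.15
tool_pos: [236.2, -578.3, 230.8]
ee_rot: [0.708, 0.706, 0.0, -0.0]
contact_force: [-0.2, -0.3, 0.9]
gripper_width: 42.6
finger_force: 0.0
```

Call:
apply_moves(deltas=[{"x":0.02,"y":0.02,"z":0,"spin":0},{"x":0.035,"y":0.035,"z":0,"spin":0},{"x":0.04,"y":0.04,"z":0,"spin":0},{"x":0.04,"y":0.04,"z":0,"spin":0},{"x":0.04,"y":0.04,"z":0,"spin":0},{"x":0.04,"y":0.04,"z":0,"spin":0},{"x":0.04,"y":0.04,"z":0,"spin":0},{"x":0.03,"y":0.03,"z":0,"spin":0},{"x":0.02,"y":0.02,"z":0,"spin":0},{"x":0,"y":0,"z":0,"spin":0}])

```text
clock: 2.4
tool_pos: [542.4, -271.9, 231.1]
ee_rot: [0.707, 0.707, 0.0, -0.0]
contact_force: [-0.5, -0.2, -0.9]
gripper_width: 42.5
finger_force: 0.0
```

Call:
apply_moves(deltas=[{"x":0.03,"y":0.025,"z":0,"spin":0},{"x":0.03,"y":0.025,"z":0,"spin":0},{"x":0.02,"y":0.015,"z":0,"spin":0},{"x":0.012,"y":0.01,"z":0,"spin":0},{"x":0,"y":0,"z":0,"spin":0},{"x":0,"y":0,"z":0,"spin":0}])

```text
clock: 3.15
tool_pos: [615.6, -182.6, 231.2]
ee_rot: [0.708, 0.707, -0.0, -0.0]
contact_force: [0.0, 0.5, 0.4]
gripper_width: 42.3
finger_force: 0.0
```

```bash
cat >> h.py <<'E'
def band(P,c,lo,hi,r=42):
    k=(P[...,2]>lo)&(P[...,2]<hi)&(np.hypot(P[...,0]-c[0],P[...,1]-c[1])<r)
    q=P[k]
    if len(q)>5: print((lo,hi),len(q),'mid',(q.min(0)+q.max(0))/2,'ext',np.ptp(q,axis=0),'med',np.median(q,axis=0))
def st():
    s=ctrl.state();q=s['ee_rot'];print('yaw %.4f'%(2*np.arctan2(q[1],q[0])),s['tool_pos'],'t',s['clock'],'w',s['gripper_width'],'F',s['contact_force'],s['finger_force'])
E
python3 - <<'E'
from h import *
st()
im,d,K=snap('wrist','w2.png');P=cloud(d,K)
for b in((-10,10),(24,40),(48,64)): band(P,(617,-181),*b)
E
```

```text
yaw 1.5696 [ 615.6 -182.6  231.2] t 3.15 w 42.33894823054591 F [0.  0.5 0.4] 0.0
(-10, 10) 3186 mid [ 617.  -181.1    3.4] ext [83.9 83.1 12.9] med [ 617.  -176.    -0.2]
(24, 40) 547 mid [ 616.8 -180.7   32. ] ext [32.5 33.2 16. ] med [ 616.9 -176.1   31.7]
(48, 64) 206 mid [ 616.9 -180.9   53.8] ext [14.1 15.8 11.4] med [ 616.8 -180.    57.6]
```

View pics/w2.png

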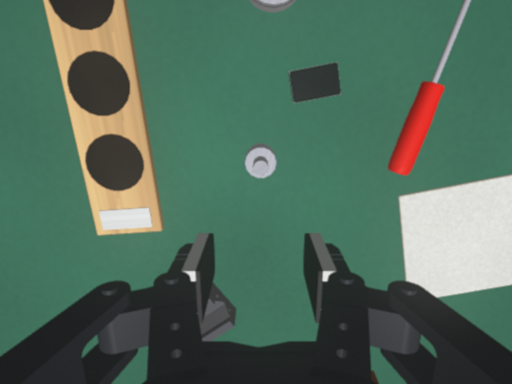

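The small weight is at (260,162), midway between the fingers, and both cameras put it at (616.9,-180.8). Descending.

Call:
apply_moves(deltas=[{"x":0.001,"y":0,"z":0.03,"spin":0},{"x":0,"y":0,"z":0.035,"spin":0},{"x":0,"y":0,"z":0.035,"spin":0},{"x":0,"y":0,"z":0.03,"spin":0},{"x":0,"y":0,"z":0.025,"spin":0},{"x":0,"y":0,"z":0.02,"spin":0},{"x":0,"y":0,"z":0.015,"spin":0},{"x":0,"y":0,"z":0.006,"spin":0},{"x":0,"y":0,"z":0,"spin":0}])

```text
clock: 4.32
tool_pos: [616.4, -180.7, 35.3]
ee_rot: [0.707, 0.707, -0.0, -0.0]
contact_force: [-0.6, 0.8, 0.8]
gripper_width: 43.2
finger_force: 0.0
```

Call:
apply_moves(deltas=[{"x":0,"y":0,"z":0,"spin":0},{"x":0,"y":0,"z":0,"spin":0},{"x":0,"y":0,"z":0,"spin":0},{"x":0,"y":0,"z":0,"spin":0},{"x":0,"y":0,"z":0,"spin":0},{"x":0,"y":0,"z":0,"spin":0}], grip=-1)

```text
clock: 5.08
tool_pos: [617.3, -180.9, 36.5]
ee_rot: [0.707, 0.707, 0.0, 0.001]
contact_force: [-0.2, 1.1, 5.4]
gripper_width: 12.8
finger_force: 58.7
```

Call:
apply_moves(deltas=[{"x":0,"y":0,"z":-0.005,"spin":0},{"x":0,"y":0,"z":-0.01,"spin":0},{"x":0,"y":0,"z":-0.015,"spin":0},{"x":0,"y":0,"z":-0.02,"spin":0},{"x":0,"y":0,"z":-0.02,"spin":0},{"x":0,"y":0,"z":-0.015,"spin":0},{"x":0,"y":0,"z":-0.005,"spin":0},{"x":0,"y":0,"z":0,"spin":0}])

```text
clock: 6.08
tool_pos: [616.4, -180.6, 125.7]
ee_rot: [0.707, 0.707, 0.0, 0.0]
contact_force: [0.0, -0.4, -2.3]
gripper_width: 12.8
finger_force: 58.5
```

Run:
```python
from h import *
st()
im,d,K=snap('wrist','w3.png');P=cloud(d,K)
m=(cv2.medianBlur(im,3).max(2)<50)&(P[...,2]>8)&(P[...,2]<24)&(P[...,0]<500)
n,l,s,c=cv2.connectedComponentsWithStats(m.astype(np.uint8))
for i in range(1,n):
    if s[i,4]>300: q=P[l==i]; print(c[i],s[i],(q.min(0)+q.max(0))/2,np.ptp(q,axis=0))
band(P,(617,-181),90,125); band(P,(617,-181),125,160)
```

```text
yaw 1.5708 [ 616.4 -180.6  125.7] t 6.075 w 12.783822889391773 F [ 0.  -0.4 -2.3] 58.51819574832916
[17.4 77.5] [   0   37   48   85 2489] [440.6 -99.   14.8] [40.5 59.1  4.7]
[ 33.4 196.2] [ 19 166  34  59 889] [ 432.3 -188.5   14.8] [23.5 50.   4.2]
(90, 125) 1971 mid [ 616.4 -171.4  107.4] ext [34.1 17.4 34.8] med [ 616.2 -167.7  119.5]
(125, 160) 3547 mid [ 616.5 -179.8  142.5] ext [39.8 23.3 35. ] med [ 616.3 -173.2  146.5]
```

View pics/w3.png

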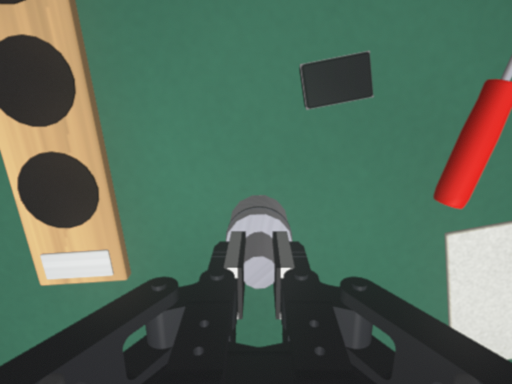

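The 34 mm weight is held upright between the fingers at (260,260). Carrying it to pad_1 at about (432, 69).

Call:
apply_moves(deltas=[{"x":0.01,"y":-0.008,"z":0,"spin":0},{"x":0.02,"y":-0.015,"z":0,"spin":0},{"x":0.03,"y":-0.022,"z":0,"spin":0},{"x":0.038,"y":-0.028,"z":0,"spin":0},{"x":0.04,"y":-0.03,"z":0,"spin":0},{"x":0.038,"y":-0.028,"z":0,"spin":0},{"x":0.03,"y":-0.022,"z":0,"spin":0},{"x":0.022,"y":-0.016,"z":0,"spin":0},{"x":0.014,"y":-0.01,"z":0,"spin":0},{"x":0.008,"y":-0.006,"z":0,"spin":0}])

```text
clock: 7.38
tool_pos: [430.5, 70.0, 125.1]
ee_rot: [0.707, 0.707, -0.0, -0.0]
contact_force: [-0.1, -0.2, -1.9]
gripper_width: 12.6
finger_force: 58.6
```

Call:
apply_moves(deltas=[{"x":0,"y":0,"z":0,"spin":0},{"x":0,"y":0,"z":0.015,"spin":0},{"x":0,"y":0,"z":0.02,"spin":0},{"x":0,"y":0,"z":0.015,"spin":0},{"x":0,"y":0,"z":0.01,"spin":0},{"x":0,"y":0,"z":0.005,"spin":0},{"x":0,"y":0,"z":0,"spin":0}])

```text
clock: 8.25
tool_pos: [431.3, 69.3, 60.0]
ee_rot: [0.707, 0.707, -0.0, -0.0]
contact_force: [0.4, 0.6, -1.6]
gripper_width: 13.0
finger_force: 58.6
```

Run:
```python
from h import *
st()
im,d,K=snap('scene');P=cloud(d,K)
cv2.imwrite('pics/s2.png',cv2.resize(im[110:310,90:310,::-1],None,fx=2.7,fy=2.7))
```

```text
yaw 1.5707 [431.3  69.3  60. ] t 8.25 w 12.960540763947115 F [ 0.4  0.6 -1.6] 58.619420528411865
```

View pics/s2.png

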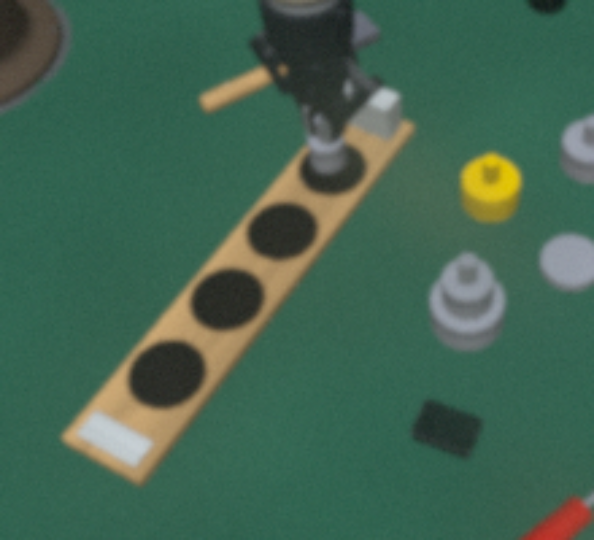

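The 34 mm weight hovers over pad_1, crop (330,165), next to the upright stop at (385,110). Lowering gently.

Call:
apply_moves(deltas=[{"x":0,"y":0,"z":0.004,"spin":0},{"x":0,"y":0,"z":0.003,"spin":0},{"x":0,"y":0,"z":0.002,"spin":0},{"x":0,"y":0,"z":0.001,"spin":0},{"x":0,"y":0,"z":0,"spin":0}])

```text
clock: 8.93
tool_pos: [431.4, 69.5, 51.4]
ee_rot: [0.707, 0.707, -0.0, -0.0]
contact_force: [-3.9, 0.5, 8.9]
gripper_width: 12.8
finger_force: 59.9
```

Call:
apply_moves(deltas=[{"x":0,"y":0,"z":0,"spin":0},{"x":0,"y":0,"z":0,"spin":0},{"x":0,"y":0,"z":0,"spin":0}], grip=0)

```text
clock: 9.3
tool_pos: [431.4, 69.4, 50.2]
ee_rot: [0.707, 0.707, 0.0, 0.0]
contact_force: [0.1, 0.5, -0.7]
gripper_width: 42.7
finger_force: 0.0
```

Call:
apply_moves(deltas=[{"x":0,"y":0,"z":-0.01,"spin":0},{"x":0,"y":0,"z":-0.02,"spin":0},{"x":0,"y":0,"z":-0.03,"spin":0},{"x":0,"y":0,"z":-0.035,"spin":0},{"x":0,"y":0,"z":-0.035,"spin":0},{"x":0,"y":0,"z":-0.02,"spin":0}])

```text
clock: 10.05
tool_pos: [432.4, 69.5, 203.0]
ee_rot: [0.707, 0.707, 0.001, 0.001]
contact_force: [0.8, -0.6, 0.2]
gripper_width: 42.6
finger_force: 0.0
```

Call:
apply_moves(deltas=[{"x":-0.006,"y":0.02,"z":0,"spin":0},{"x":-0.008,"y":0.03,"z":0,"spin":0},{"x":-0.01,"y":0.035,"z":0,"spin":0},{"x":-0.012,"y":0.035,"z":0,"spin":0},{"x":-0.012,"y":0.035,"z":0,"spin":0},{"x":-0.01,"y":0.025,"z":0,"spin":0},{"x":-0.006,"y":0.014,"z":0,"spin":0},{"x":-0.003,"y":0.003,"z":0,"spin":0},{"x":0,"y":0,"z":0,"spin":0}])

```text
clock: 11.18
tool_pos: [627.5, 2.5, 200.2]
ee_rot: [0.707, 0.707, -0.0, -0.0]
contact_force: [0.5, 0.1, 0.1]
gripper_width: 42.3
finger_force: 0.0
```

```bash
cat >> h.py <<'E'
def check(n='wrist'):
    st(); im,d,K=snap(n);return im,cloud(d,K)
PADS=[(431.8,69),(438.2,-15.6),(445,-99.6),(451,-183.4)]
E
python3 - <<'E'
from h import *
im,P=check()
for b in((24,40),(55,72),(80,100)): band(P,(628,2),*b)
im,d,K=snap('top');P=cloud(d,K)
cv2.imwrite('pics/t2.png',cv2.resize(im[125:275,130:380,::-1],None,fx=3.2,fy=3.2,interpolation=cv2.INTER_CUBIC))
for b in((24,55),(62,80)): band(P,PADS[0],*b,r=25)
E
```

```text
yaw 1.5707 [627.5   2.5 200.2] t 11.175 w 42.334272158179715 F [0.5 0.1 0.1] 0.0
(24, 40) 1261 mid [629.3   4.   31.9] ext [62.7 61.6 15.7] med [628.6  19.1  31.7]
(55, 72) 1514 mid [629.6   3.9  63.5] ext [43.7 42.8 16.9] med [628.7   8.   63.6]
(80, 100) 324 mid [629.4   3.2  85.9] ext [15.  15.6 11.5] med [629.4   4.2  89.6]
```

View pics/t2.png

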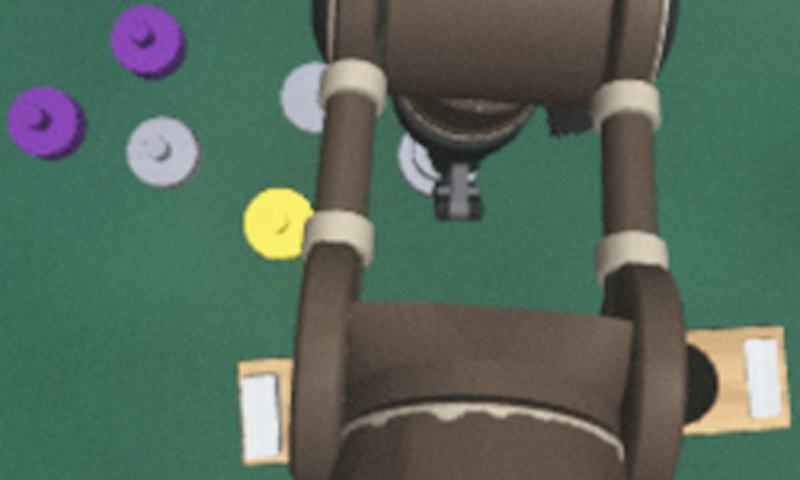

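The arm hides the pads in this view. The stack under the gripper is within 1 mm of my target, so I descend on the 44 mm stem.

Call:
apply_moves(deltas=[{"x":0.0005,"y":0.0005,"z":0.025,"spin":0},{"x":0,"y":0,"z":0.035,"spin":0},{"x":0,"y":0,"z":0.03,"spin":0},{"x":0,"y":0,"z":0.02,"spin":0},{"x":0,"y":0,"z":0.015,"spin":0},{"x":0,"y":0,"z":0.008,"spin":0},{"x":0,"y":0,"z":0,"spin":0}])

```text
clock: 12.15
tool_pos: [628.8, 2.9, 67.2]
ee_rot: [0.707, 0.707, -0.0, -0.0]
contact_force: [-0.2, -0.5, 0.7]
gripper_width: 42.6
finger_force: 0.0
```

Call:
apply_moves(deltas=[{"x":0,"y":0,"z":0,"spin":0},{"x":0,"y":0,"z":0,"spin":0},{"x":0,"y":0,"z":0,"spin":0},{"x":0,"y":0,"z":0,"spin":0},{"x":0,"y":0,"z":0,"spin":0}], grip=-1)

```text
clock: 12.78
tool_pos: [629.6, 2.8, 68.5]
ee_rot: [0.707, 0.707, 0.001, 0.001]
contact_force: [-1.1, -0.2, 4.8]
gripper_width: 12.5
finger_force: 58.6
```

Call:
apply_moves(deltas=[{"x":0,"y":0,"z":-0.004,"spin":0},{"x":0,"y":0,"z":-0.008,"spin":0},{"x":0,"y":0,"z":-0.01,"spin":0},{"x":0,"y":0,"z":-0.01,"spin":0},{"x":0,"y":0,"z":-0.01,"spin":0},{"x":0,"y":0,"z":-0.015,"spin":0},{"x":0,"y":0,"z":-0.015,"spin":0},{"x":0,"y":0,"z":-0.01,"spin":0},{"x":0,"y":0,"z":-0.003,"spin":0},{"x":0,"y":0,"z":0,"spin":0}])

```text
clock: 14.02
tool_pos: [628.7, 2.9, 152.3]
ee_rot: [0.707, 0.707, -0.0, -0.0]
contact_force: [-0.0, -0.2, -3.3]
gripper_width: 12.8
finger_force: 58.7
```

Run:
```python
from h import *
im,P=check()
for b in((-10,8),(24,40),(48,64),(105,155)): band(P,(628,2),*b)
im,d,K=snap('scene');P=cloud(d,K)
cv2.imwrite('pics/s3.png',cv2.resize(im[110:310,90:310,::-1],None,fx=2.7,fy=2.7))
for b in((-10,8),(24,40),(48,64),(70,105),(105,155)): band(P,(628,2),*b)
for b in((28,55),(66,80)): band(P,PADS[0],*b,r=25)
```

```text
yaw 1.5708 [628.7   2.9 152.3] t 14.025 w 12.781902785423744 F [-0.  -0.2 -3.3] 58.68989646434784
(-10, 8) 1618 mid [627.9   9.    2.7] ext [83.6 68.8 10.3] med [621.8  25.3  -0.2]
(24, 40) 2812 mid [629.4  11.   31.9] ext [63.5 48.4 15.8] med [629.4  13.8  31.8]
(48, 64) 103 mid [629.    8.3  53.5] ext [14.1  5.6 10.3] med [629.1   9.5  56.5]
(105, 155) 3312 mid [628.6  14.3 135.8] ext [43.7 22.7 38.3] med [628.5  17.4 147.1]
(-10, 8) 296 mid [628.    0.1   1.5] ext [83.5 78.8 12.9] med [648.  -18.9  -0.5]
(24, 40) 482 mid [627.7   1.4  31.6] ext [63.6 65.3 15.2] med [631.9  -4.4  31.1]
(48, 64) 48 mid [627.8   1.2  54.4] ext [14.7 15.8 11.7] med [628.9  -0.6  56.7]
(105, 155) 311 mid [626.8  -2.9 134.7] ext [43.4 35.2 40. ] med [634.6 -11.  142.6]
(28, 55) 143 mid [430.2  67.4  41.1] ext [34.9 37.3 25.8] med [436.1  61.1  44.7]
(66, 80) 31 mid [430.5  67.6  70.9] ext [16.6 14.1  9.3] med [430.8  66.4  71.7]
```

View pics/s3.png

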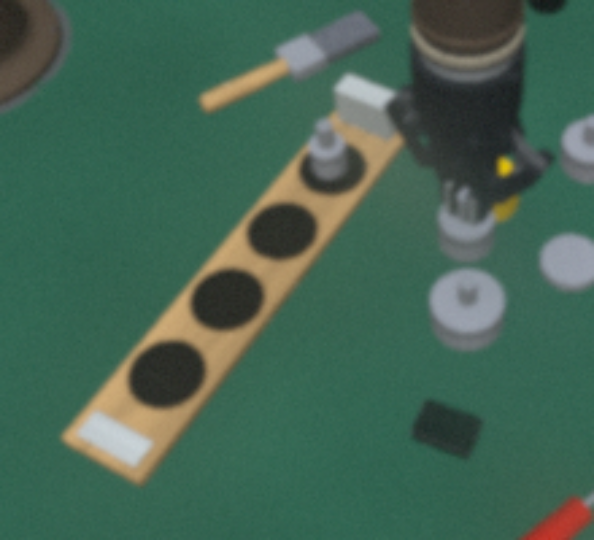

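The 44 mm weight is off cleanly, the 64 mm weight stayed put at crop (467,305), and the 34 mm weight stands on pad_1 at (327,155). Carrying the 44 to pad_2.

Call:
apply_moves(deltas=[{"x":-0.001,"y":-0.008,"z":0,"spin":0},{"x":-0.0015,"y":-0.016,"z":0,"spin":0},{"x":-0.002,"y":-0.024,"z":0,"spin":0},{"x":-0.003,"y":-0.03,"z":0,"spin":0},{"x":-0.003,"y":-0.032,"z":0,"spin":0},{"x":-0.003,"y":-0.03,"z":0,"spin":0},{"x":-0.002,"y":-0.024,"z":0,"spin":0},{"x":-0.0015,"y":-0.015,"z":0,"spin":0},{"x":-0.001,"y":-0.008,"z":0,"spin":0},{"x":-0.0005,"y":-0.0035,"z":0,"spin":0}])

```text
clock: 15.38
tool_pos: [438.6, -15.7, 152.5]
ee_rot: [0.707, 0.707, 0.0, 0.0]
contact_force: [0.0, 0.6, -3.4]
gripper_width: 12.8
finger_force: 58.8
```

Call:
apply_moves(deltas=[{"x":0,"y":0,"z":0.01,"spin":0},{"x":0,"y":0,"z":0.02,"spin":0},{"x":0,"y":0,"z":0.025,"spin":0},{"x":0,"y":0,"z":0.018,"spin":0},{"x":0,"y":0,"z":0.011,"spin":0},{"x":0,"y":0,"z":0.006,"spin":0},{"x":0,"y":0,"z":0.005,"spin":0},{"x":0,"y":0,"z":0.004,"spin":0},{"x":0,"y":0,"z":0.003,"spin":0},{"x":0,"y":0,"z":0,"spin":0}])

```text
clock: 16.62
tool_pos: [438.7, -15.7, 51.5]
ee_rot: [0.707, 0.707, -0.0, 0.0]
contact_force: [-2.3, -0.1, 5.3]
gripper_width: 12.4
finger_force: 59.6
```

Call:
apply_moves(deltas=[{"x":0,"y":0,"z":0,"spin":0},{"x":0,"y":0,"z":0,"spin":0},{"x":0,"y":0,"z":0,"spin":0}], grip=0)

```text
clock: 17.0
tool_pos: [438.7, -15.7, 50.5]
ee_rot: [0.707, 0.707, 0.0, 0.0]
contact_force: [0.1, -0.2, -0.8]
gripper_width: 42.8
finger_force: 0.0
```

Call:
apply_moves(deltas=[{"x":0,"y":0,"z":-0.01,"spin":0},{"x":0,"y":0,"z":-0.02,"spin":0},{"x":0,"y":0,"z":-0.03,"spin":0},{"x":0,"y":0,"z":-0.035,"spin":0},{"x":0,"y":0,"z":-0.035,"spin":0},{"x":0,"y":0,"z":-0.02,"spin":0}])

```text
clock: 17.75
tool_pos: [439.4, -15.8, 203.1]
ee_rot: [0.707, 0.707, 0.001, 0.002]
contact_force: [0.3, -0.3, -0.5]
gripper_width: 43.0
finger_force: 0.0
```

Call:
apply_moves(deltas=[{"x":0.01,"y":0.008,"z":0,"spin":0},{"x":0.02,"y":0.016,"z":0,"spin":0},{"x":0.03,"y":0.024,"z":0,"spin":0},{"x":0.035,"y":0.03,"z":0,"spin":0},{"x":0.037,"y":0.032,"z":0,"spin":0},{"x":0.035,"y":0.03,"z":0,"spin":0},{"x":0.03,"y":0.025,"z":0,"spin":0},{"x":0.02,"y":0.016,"z":0,"spin":0},{"x":0.01,"y":0.008,"z":0,"spin":0},{"x":0.005,"y":0.003,"z":0,"spin":0}])

```text
clock: 19.0
tool_pos: [629.8, 216.9, 198.9]
ee_rot: [0.707, 0.707, -0.001, -0.001]
contact_force: [-0.3, 1.0, 1.1]
gripper_width: 42.8
finger_force: 0.0
```

Run:
```python
from h import *
im,P=check()
for b in((24,40),(48,64)): band(P,(630,216),*b,r=38)
im,d,K=snap('scene');P=cloud(d,K)
for b in((28,55),(66,80)): band(P,PADS[0],*b,r=25); band(P,PADS[1],*b,r=30)
```

```text
yaw 1.5714 [629.8 216.9 198.9] t 19.0 w 42.843791821681926 F [-0.3  1.   1.1] 0.0
(24, 40) 2037 mid [630.2 218.4  32. ] ext [52.5 53.3 15.9] med [629.9 221.8  31.8]
(48, 64) 261 mid [630.3 218.6  53.9] ext [15.7 15.4 11.6] med [629.9 219.3  57.6]
(28, 55) 140 mid [430.7  67.6  41.5] ext [33.8 34.5 26.5] med [436.   60.6  44.9]
(28, 55) 236 mid [437.7 -17.9  41.1] ext [44.  44.7 26. ] med [444.2 -24.7  45.3]
(66, 80) 32 mid [430.5  66.8  70.9] ext [17.9 17.8  8.2] med [430.6  66.5  71.1]
(66, 80) 36 mid [436.8 -17.1  70.8] ext [14.2 14.8  8.9] med [437.8 -18.2  72. ]
```

Call:
apply_moves(deltas=[{"x":0.001,"y":0,"z":0.025,"spin":0},{"x":0,"y":0,"z":0.035,"spin":0},{"x":0,"y":0,"z":0.035,"spin":0},{"x":0,"y":0,"z":0.03,"spin":0},{"x":0,"y":0,"z":0.02,"spin":0},{"x":0,"y":0,"z":0.013,"spin":0},{"x":0,"y":0,"z":0.007,"spin":0},{"x":0,"y":0,"z":0,"spin":0}])

```text
clock: 20.1
tool_pos: [630.6, 217.4, 35.5]
ee_rot: [0.707, 0.707, 0.0, 0.0]
contact_force: [-0.6, -0.5, 0.5]
gripper_width: 42.7
finger_force: 0.0
```

Call:
apply_moves(deltas=[{"x":0,"y":0,"z":0,"spin":0},{"x":0,"y":0,"z":0,"spin":0},{"x":0,"y":0,"z":0,"spin":0},{"x":0,"y":0,"z":0,"spin":0},{"x":0,"y":0,"z":0,"spin":0}], grip=-1)

```text
clock: 20.72
tool_pos: [630.6, 217.7, 36.5]
ee_rot: [0.707, 0.707, 0.0, 0.0]
contact_force: [-1.6, -0.5, 5.4]
gripper_width: 12.8
finger_force: 58.7
```

Call:
apply_moves(deltas=[{"x":0,"y":0,"z":-0.004,"spin":0},{"x":0,"y":0,"z":-0.01,"spin":0},{"x":0,"y":0,"z":-0.016,"spin":0},{"x":0,"y":0,"z":-0.02,"spin":0},{"x":0,"y":0,"z":-0.02,"spin":0},{"x":0,"y":0,"z":-0.02,"spin":0},{"x":0,"y":0,"z":-0.015,"spin":0},{"x":0,"y":0,"z":-0.008,"spin":0},{"x":0,"y":0,"z":-0.002,"spin":0},{"x":0,"y":0,"z":0,"spin":0}])

```text
clock: 21.98
tool_pos: [629.8, 217.2, 149.5]
ee_rot: [0.707, 0.707, -0.001, -0.0]
contact_force: [-0.4, 0.0, -6.2]
gripper_width: 12.6
finger_force: 58.7
```

Run:
```python
from h import *
im,P=check()
cv2.imwrite('pics/w4.png',im[:,:,::-1])
band(P,(630,217),100,170)
```

```text
yaw 1.5708 [629.8 217.2 149.5] t 21.975 w 12.569849617568224 F [-0.4  0.  -6.2] 58.676281571388245
(100, 170) 6810 mid [629.8 218.  141.6] ext [53.3 54.2 56.8] med [629.6 229.2 144.9]
```

View pics/w4.png

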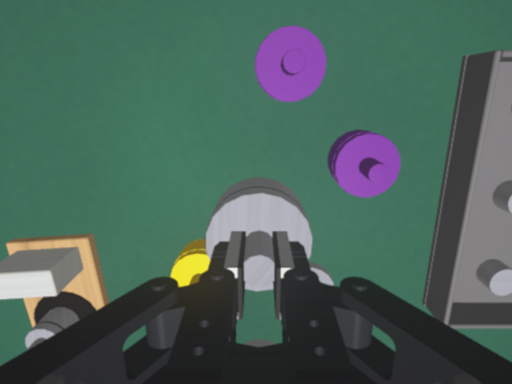

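The steel 54 mm weight is held upright at (258,240), and the yellow and purple ones are untouched. Carrying it to pad_3.

Call:
apply_moves(deltas=[{"x":-0.012,"y":-0.007,"z":0,"spin":0},{"x":-0.024,"y":-0.014,"z":0,"spin":0},{"x":-0.036,"y":-0.021,"z":0,"spin":0},{"x":-0.045,"y":-0.026,"z":0,"spin":0},{"x":-0.05,"y":-0.03,"z":0,"spin":0},{"x":-0.048,"y":-0.028,"z":0,"spin":0},{"x":-0.04,"y":-0.023,"z":0,"spin":0},{"x":-0.03,"y":-0.017,"z":0,"spin":0},{"x":-0.02,"y":-0.012,"z":0,"spin":0},{"x":-0.012,"y":-0.0073,"z":0,"spin":0}])

```text
clock: 23.28
tool_pos: [443.5, -100.7, 150.1]
ee_rot: [0.708, 0.707, -0.0, -0.0]
contact_force: [-0.6, 0.1, -7.4]
gripper_width: 12.8
finger_force: 58.8
```

Call:
apply_moves(deltas=[{"x":0,"y":0,"z":0.01,"spin":0},{"x":0,"y":0,"z":0.02,"spin":0},{"x":0,"y":0,"z":0.025,"spin":0},{"x":0,"y":0,"z":0.018,"spin":0},{"x":0,"y":0,"z":0.01,"spin":0},{"x":0,"y":0,"z":0.005,"spin":0},{"x":0,"y":0,"z":0.005,"spin":0},{"x":0,"y":0,"z":0.004,"spin":0},{"x":0,"y":0,"z":0.003,"spin":0},{"x":0,"y":0,"z":0,"spin":0}])

```text
clock: 24.52
tool_pos: [445.3, -99.8, 51.4]
ee_rot: [0.707, 0.707, -0.0, -0.0]
contact_force: [-2.9, 1.3, 3.8]
gripper_width: 12.5
finger_force: 59.8
```

Call:
apply_moves(deltas=[{"x":0,"y":0,"z":0,"spin":0},{"x":0,"y":0,"z":0,"spin":0},{"x":0,"y":0,"z":0,"spin":0}], grip=0)

```text
clock: 24.9
tool_pos: [445.7, -99.8, 50.6]
ee_rot: [0.707, 0.707, 0.0, 0.001]
contact_force: [-0.0, -0.4, 0.0]
gripper_width: 42.7
finger_force: 0.0
```

Call:
apply_moves(deltas=[{"x":0,"y":0,"z":-0.01,"spin":0},{"x":0,"y":0,"z":-0.02,"spin":0},{"x":0,"y":0,"z":-0.03,"spin":0},{"x":0,"y":0,"z":-0.035,"spin":0},{"x":0,"y":0,"z":-0.035,"spin":0},{"x":0,"y":0,"z":-0.02,"spin":0}])

```text
clock: 25.65
tool_pos: [446.2, -100.0, 203.1]
ee_rot: [0.707, 0.707, 0.001, 0.002]
contact_force: [-0.6, 0.4, 0.1]
gripper_width: 42.9
finger_force: 0.0
```

Call:
apply_moves(deltas=[{"x":0.006,"y":0.01,"z":0,"spin":0},{"x":0.01,"y":0.018,"z":0,"spin":0},{"x":0.015,"y":0.026,"z":0,"spin":0},{"x":0.017,"y":0.03,"z":0,"spin":0},{"x":0.017,"y":0.032,"z":0,"spin":0},{"x":0.015,"y":0.028,"z":0,"spin":0},{"x":0.011,"y":0.02,"z":0,"spin":0},{"x":0.007,"y":0.012,"z":0,"spin":0},{"x":0.0045,"y":0.008,"z":0,"spin":0},{"x":0,"y":0,"z":0,"spin":0}])

```text
clock: 26.9
tool_pos: [629.0, 3.2, 199.6]
ee_rot: [0.707, 0.707, -0.0, -0.0]
contact_force: [0.7, -0.3, 0.9]
gripper_width: 42.8
finger_force: 0.0
```

Run:
```python
from h import *
im,P=check()
for b in((24,40),(48,64)): band(P,(630,3),*b,r=42)
im,d,K=snap('scene');P=cloud(d,K)
for b in((28,55),(66,80)):
    for p in PADS[:3]: band(P,p,*b,r=32)
```

```text
yaw 1.5712 [629.    3.2 199.6] t 26.9 w 42.82132320872214 F [ 0.7 -0.3  0.9] 0.0
(24, 40) 2939 mid [629.1   3.2  31.7] ext [63.2 63.1 15.4] med [629.2   6.3  31.7]
(48, 64) 262 mid [629.2   3.4  53.7] ext [14.9 14.9 11.2] med [629.2   4.4  57.6]
(28, 55) 140 mid [429.5  66.9  41.2] ext [34.5 34.  25.9] med [436.1  61.   44.8]
(28, 55) 237 mid [437.9 -18.5  41.6] ext [43.6 44.1 25.8] med [444.4 -24.1  45.6]
(28, 55) 391 mid [ 443.8 -100.8   40.9] ext [55.5 53.5 25.8] med [ 451.8 -107.1   45.7]
(66, 80) 31 mid [429.3  67.7  70.5] ext [14.6 14.1  8.8] med [430.8  66.2  71. ]
(66, 80) 39 mid [437.3 -17.1  70.6] ext [14.8 14.8  8.5] med [438.3 -18.4  71.5]
(66, 80) 42 mid [ 444.  -100.6   70.3] ext [15.3 15.1  7.7] med [ 445.3 -101.8   72.3]
```

Call:
apply_moves(deltas=[{"x":0,"y":0,"z":0.025,"spin":0},{"x":0,"y":0,"z":0.035,"spin":0},{"x":0,"y":0,"z":0.035,"spin":0},{"x":0,"y":0,"z":0.03,"spin":0},{"x":0,"y":0,"z":0.02,"spin":0},{"x":0,"y":0,"z":0.013,"spin":0},{"x":0,"y":0,"z":0.007,"spin":0},{"x":0,"y":0,"z":0,"spin":0}])

```text
clock: 28.0
tool_pos: [629.2, 2.8, 35.4]
ee_rot: [0.707, 0.707, 0.0, 0.0]
contact_force: [0.4, -0.0, 0.1]
gripper_width: 42.5
finger_force: 0.0
```

Call:
apply_moves(deltas=[{"x":0,"y":0,"z":0,"spin":0},{"x":0,"y":0,"z":0,"spin":0},{"x":0,"y":0,"z":0,"spin":0},{"x":0,"y":0,"z":0,"spin":0},{"x":0,"y":0,"z":0,"spin":0}], grip=-1)

```text
clock: 28.62
tool_pos: [629.5, 2.8, 36.5]
ee_rot: [0.707, 0.707, 0.0, 0.0]
contact_force: [-2.2, 0.3, 5.7]
gripper_width: 12.8
finger_force: 58.6
```

Call:
apply_moves(deltas=[{"x":0,"y":0,"z":-0.004,"spin":0},{"x":0,"y":0,"z":-0.01,"spin":0},{"x":0,"y":0,"z":-0.016,"spin":0},{"x":0,"y":0,"z":-0.02,"spin":0},{"x":0,"y":0,"z":-0.02,"spin":0},{"x":0,"y":0,"z":-0.02,"spin":0},{"x":0,"y":0,"z":-0.015,"spin":0},{"x":0,"y":0,"z":-0.008,"spin":0},{"x":0,"y":0,"z":-0.002,"spin":0},{"x":0,"y":0,"z":0,"spin":0}])

```text
clock: 29.88
tool_pos: [628.4, 2.9, 149.6]
ee_rot: [0.707, 0.707, -0.0, -0.001]
contact_force: [-0.6, -0.5, -7.7]
gripper_width: 12.8
finger_force: 58.6
```

Held (about 7.7 N). Carrying it to pad_4.

Call:
apply_moves(deltas=[{"x":-0.008,"y":-0.007,"z":0,"spin":0},{"x":-0.015,"y":-0.014,"z":0,"spin":0},{"x":-0.022,"y":-0.021,"z":0,"spin":0},{"x":-0.027,"y":-0.026,"z":0,"spin":0},{"x":-0.03,"y":-0.028,"z":0,"spin":0},{"x":-0.028,"y":-0.027,"z":0,"spin":0},{"x":-0.022,"y":-0.021,"z":0,"spin":0},{"x":-0.016,"y":-0.016,"z":0,"spin":0},{"x":-0.011,"y":-0.011,"z":0,"spin":0},{"x":-0.008,"y":-0.007,"z":0,"spin":0}])

```text
clock: 31.12
tool_pos: [449.9, -184.8, 150.3]
ee_rot: [0.707, 0.707, -0.0, -0.0]
contact_force: [0.3, 0.4, -7.1]
gripper_width: 12.7
finger_force: 58.8
```

Call:
apply_moves(deltas=[{"x":0,"y":0,"z":0.01,"spin":0},{"x":0,"y":0,"z":0.02,"spin":0},{"x":0,"y":0,"z":0.025,"spin":0},{"x":0,"y":0,"z":0.018,"spin":0},{"x":0,"y":0,"z":0.01,"spin":0},{"x":0,"y":0,"z":0.005,"spin":0},{"x":0,"y":0,"z":0.005,"spin":0},{"x":0,"y":0,"z":0.004,"spin":0},{"x":0,"y":0,"z":0.003,"spin":0},{"x":0,"y":0,"z":0,"spin":0}])

```text
clock: 32.38
tool_pos: [451.4, -184.3, 51.5]
ee_rot: [0.707, 0.707, 0.0, 0.0]
contact_force: [-3.4, 1.5, 3.0]
gripper_width: 12.6
finger_force: 60.0
```

Call:
apply_moves(deltas=[{"x":0,"y":0,"z":0,"spin":0},{"x":0,"y":0,"z":0,"spin":0},{"x":0,"y":0,"z":0,"spin":0}], grip=0)

```text
clock: 32.75
tool_pos: [451.9, -184.5, 50.8]
ee_rot: [0.707, 0.707, 0.0, 0.001]
contact_force: [-1.1, -0.1, 0.0]
gripper_width: 42.8
finger_force: 0.0
```

Call:
apply_moves(deltas=[{"x":0,"y":0,"z":-0.01,"spin":0},{"x":0,"y":0,"z":-0.02,"spin":0},{"x":0,"y":0,"z":-0.03,"spin":0},{"x":0,"y":0,"z":-0.035,"spin":0},{"x":0,"y":0,"z":-0.035,"spin":0},{"x":0,"y":0,"z":-0.02,"spin":0}])

```text
clock: 33.5
tool_pos: [452.2, -184.7, 203.2]
ee_rot: [0.707, 0.707, 0.001, 0.002]
contact_force: [0.0, 0.1, 0.5]
gripper_width: 42.6
finger_force: 0.0
```

Call:
apply_moves(deltas=[{"x":-0.04,"y":0,"z":0,"spin":0},{"x":-0.05,"y":0,"z":0,"spin":0},{"x":-0.05,"y":0,"z":0,"spin":0},{"x":-0.05,"y":0,"z":0,"spin":0},{"x":-0.05,"y":0,"z":0,"spin":0},{"x":-0.04,"y":0,"z":0,"spin":0},{"x":-0.02,"y":0,"z":0,"spin":0},{"x":0,"y":0,"z":0,"spin":0}])

```text
clock: 34.5
tool_pos: [450.8, -484.6, 200.4]
ee_rot: [0.708, 0.707, 0.0, -0.0]
contact_force: [-0.3, 0.9, 0.3]
gripper_width: 42.8
finger_force: 0.0
```

Run:
```python
from h import *
st()
im,d,K=snap('top');P=cloud(d,K)
cv2.imwrite('pics/t3.png',cv2.resize(im[125:275,130:380,::-1],None,fx=3.2,fy=3.2,interpolation=cv2.INTER_CUBIC))
for p in PADS:
    band(P,p,28,55,r=38);band(P,p,62,80,r=32)
```

```text
yaw 1.5694 [ 450.8 -484.6  200.4] t 34.5 w 42.767341149726434 F [-0.3  0.9  0.3] 0.0
(28, 55) 124 mid [432.   68.5  39.1] ext [32.9 31.7 20.5] med [434.4  67.2  45.6]
(62, 80) 37 mid [432.3  68.7  71.2] ext [14.1 14.2 10.8] med [432.1  68.5  71.7]
(28, 55) 231 mid [439.5 -16.1  41.1] ext [42.8 41.4 25.8] med [439.8 -14.9  45.8]
(62, 80) 36 mid [439.6 -16.6  68.7] ext [13.6 12.  13.4] med [439.6 -15.6  70.8]
(28, 55) 366 mid [445.  -99.7  42.2] ext [52.9 52.9 22.8] med [447.3 -97.2  45.8]
(62, 80) 39 mid [ 444.8 -100.    69.6] ext [14.1 14.3  9.6] med [444.7 -99.7  71.9]
(28, 55) 533 mid [ 452.5 -184.9   41.5] ext [62.4 62.5 26.8] med [ 452.6 -181.9   45.7]
(62, 80) 41 mid [ 452.  -185.1   70.2] ext [14.  14.6 10.2] med [ 452.1 -184.7   71.4]
```

View pics/t3.png

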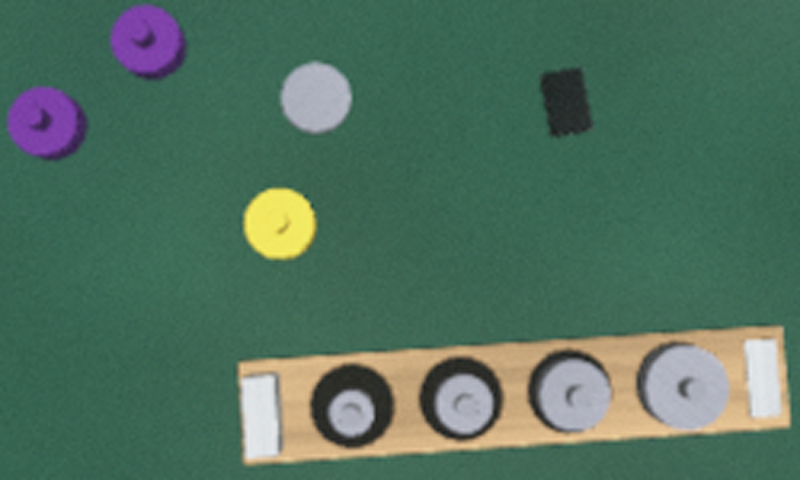

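The four weights stand in order at crop (351,412), (464,400), (575,394) and (686,386). Measured in the same camera, each is within about 2 mm of its pad's centre, and they are upright, with stem and disc centres coinciding. The arm is clear.

```bash
python3 -c "
from plant import ctrl
print(ctrl.sign_off())"
```

```text
the job is handed in; nothing more can be done
None
```

The job is handed in: the 34, 44, 54 and 64 mm weights stand upright on pads 1 to 4, with the 34 mm next to the stop block, each measured within about 2 mm of its pad's centre; the sign-off returned no verdict.

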